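Free the repaired remote control from the bonding jig

TASK

The glue on the remote control has cured. Lift the jig's red sprung clamp arm past its hold-open point until it stays up by itself, then take the remote control out from under the raised arm and lay it gently on the open notebook, keys up, lengthwise along the notebook and wholly on its pages. Leave the clamp arm standing open and the other things on the desk undisturbed.

Things in the scene. Friction and masses are not known exactly. Their poses are not given: they have to be found in the camera images.
- jig: Grey bonding jig screwed to the desk, base plate 236 x 104 x 8 mm (x = -91 to 145 mm). Origin: on the desk under the middle of the nest. x runs level along the nest from the clamp's handle end (-x, toward the robot) to its hinge end (+x), y across, z up. The remote lies along x, centred near x = 0, on two rests 18 mm above the desk. Hinge post at x = 86 to 108 mm.
- nest_window (a point): On the base plate, midway between the two finger windows of the aluminium side rails (x = 22 mm from the jig's origin). Rails: inner faces y = +-24.5 mm, outer +-32.5 mm, tops 34 mm above the desk. The windows span x = -15 to 60 mm, open down to the base plate 8 mm above the desk: only there can fingers take the remote by its long sides.
- near_stop (a point): Top of the near stop, a cross wall 6 mm thick, 24 mm above the desk, at x = -81 mm in the jig, close to the remote's near end; a far stop 34 mm high stands at x = 81 mm. Lift the remote at least 15 mm straight up before drawing it back over the near stop.
- clamp (a joint): Angle (rad) of the red clamp arm: 0 closed on the remote (within 0.03), growing as the handle rises; stop at 1.02. Spring and weight pull it shut with 6 to 10 N at the handle at first, falling to nothing at the hold-open point somewhere from 0.6 to 0.75 rad; beyond it the spring pulls it open against the stop, where it stays. Let go before, it snaps shut.
- clamp_handle (a point): Middle of the clamp's handle: black round bar, 14 mm thick, 82 mm long, along the jig's y, joining two red side bars (6 mm thick, y = +-38 mm). Closed, it is 62 mm above the desk at x = -133 mm in the jig, beyond the base plate. The arm is open behind the bar for 100 mm up to a cross strip with the pressing foot, so a finger fits on either side of it. It swings at 230 mm radius.
- clamp_hinge (a point): Hinge axis of the clamp arm, along the jig's y: 97 mm along +x from the jig's origin, 62 mm above the desk. Open, the arm still overhangs the nest at 58 degrees from level: a gripper pointing straight down over the windows strikes it. Come in leaning back toward -x by 35 to 45 degrees, fingertips forward and down, and leave the same way.
- remote_control: Black remote control with coloured keys, 150 x 45 x 20 mm (44 mm wide and 18 mm high at the sides), about 0.09 kg, held in the jig. Origin: centre of its underside; x along its length, z up out of the keys.
- notebook: Open notebook with lined pages and a dark red cover, 205 x 148 x 12 mm, loose on the desk. Origin: centre of its underside; x along its 205 mm length, z up.

How it is judged:
By the outcome, as a careful person would: the job done as asked, in the order asked, and still so for the second after the job is handed in, with the robot touching nothing.
It also fails if it takes over 48 s, if anything falls off the work surface, if the arm or the gripper's body presses on something with over 40 N, if the wrist force passes 120 N, or if a joint passes its speed limit or range.

ROBOT

A 6-joint arm with a two-finger parallel gripper is mounted at the origin on a cart in front of the work surface, level with it; the furniture and walls round the work are solid. World frame = base frame: x ahead of the robot, y to its left, z up, the work surface at z = 0. Lengths are in m, angles in rad, forces in N, time in s.
With the tool pointing down it reaches from about 0.4 to 0.825 m from the base axis. Payload 7 kg.
Tool frame: the origin (TCP) lies between the finger pads; the fingertips stand 8 mm ahead of it and the grasp point (between the pads) lies 11 mm behind it (arm.finger_overhang is the distance from the TCP to the fingertips, in m); z points along the fingers, y is the line along which they close (so a half turn about z gives the same grasp; the last joint's range is limited). The gripper opens to 88 mm and grips with 3 to 60 N. Pads are 19 mm wide; open, the fingers measure 130 mm over their backs; the gripper's body (78 mm by 193 mm) begins 47 mm behind the grasp point.
Start: joints at [-0.951, 0.359, 0.012, 0, -1.224, -0.288], TCP at [0.22, -0.638, 0.196] pointing down, gripper open.
Joint ranges: [-3.07, 3.07], [-1.43, 2.12], [-1.02, 1.25], [-3.03, 1.67], [-3.05, -0], [-3.03, 3.03]. Speed limits (rad/s): [2.39, 2.39, 3.01, 3.14, 3.14, 3.14].

INTERFACE

Orientations are given as [roll, pitch, yaw] about the fixed x, y, z axes, in that order (R = Rz(yaw) Ry(pitch) Rx(roll)).
In Python, from station import arm gives the robot as it stands.
- The arm moves only by the tool move_arm, never from a script. Its argument "rows" is text: rows parted by semicolons, each of 7 numbers parted by spaces: the turn, a rotation vector about the tool's x, y, z in degrees, then the shift along the tool's x, y, z in m, then the finger opening in m, from 0 to 0.0876. A call has 1 to 8 rows; each row shifts and turns the commanded pose from where the row before left it, along the tool's axes as they then stand; what a row does not reach is not made up. A row lasts 1/8 s, in which the tool goes at most 62.5 mm and 10.7 degrees, less where a joint would pass 70% of its speed; a pose out of reach is approached as far as the arm can. A call is refused whole if a number of a shift passes 0.0625 or a number of a turn 10.7, either way. A call with a gripper value outside its range is refused whole. The fingers move at their own pace and stop on an object; "squeeze" is the grip in N (left out, the last holds). Time passes only in rows, so rows that do not move let the fingers close. It gives the time, the measured TCP pose, the force, the opening and the grip force at its end, in the units of the state.
- arm.get_state(): the state, without advancing time (a new reading comes with each control period).
- arm.grab_frame(name): name is "scene" or "top" or "wrist"; returns (picture, depth): 480x640x3 uint8, blue, green, red; 480x640 float32, m along the optical axis (not along the pixel's ray), 0 where there is no reading.
- arm.camera_model(name): a dict with "mtx" (3x3 intrinsics, pixels), "camera_from_world" (4x4, takes a point from world to camera coordinates); the wrist camera has in their place "mount" (4x4, takes a point from camera to tool coordinates, whose origin is the TCP and whose axes are the flange's). Camera axes: x right, y down, z forward; pixel columns grow to the right and rows downward; lengths in m; the calibration is good to about 2 mm. A picture is of the moment at which its call begins: read the wrist's pose just before it. camera_model takes no time and is no camera call.
- arm.job_done(): hands the job in; it is judged then, once.
The state is a dict: "t": time; "q": joint angles; "qd": joint speeds; "joint_efforts": joint torques, N m; "eef_pos": TCP position; "ee_rot": TCP orientation; "force": force on the tool from outside, world axes, zero at the start; "moment": the same for the moment, N m; "width": finger opening in m; "gripper_force": force on a finger pad.
Only numpy, scipy, OpenCV 4.12 (cv2) and the standard library are available. Lean on these libraries where they do the work, as an engineer would, in place of code of your own. Each camera call takes 0.05 s, during which the arm holds its last target. There are 200 camera calls.

## Working session

There is one attempt and no reset: what is moved stays moved. The work goes in short steps, Python scripts to look and compute and a tool call to move; the robot and the scene stay as the last step left them, time stands still between calls to the robot, and variables do not carry over. Pictures are saved under pics/ and viewed, at most 10 in all, crops included, and the job is handed in when it is done.

Besides the shell and the picture viewer there is one more tool, called as a command line: name --argument value ..., lists and objects as JSON in quotes. move_arm: Moves the arm, as the interface text tells. Its arguments: {"type":"object","properties":{"rows":{"type":"string"},"squeeze":{"type":"number"}},"required":["rows"]}

```bash
mkdir -p pics; ls; python3 - <<'E'
from station import arm
import cv2,numpy as np
s=arm.get_state();print({k:np.round(v,3).tolist() for k,v in s.items()})
for n in("scene","top"):
    p,d=arm.grab_frame(n);cv2.imwrite(f"pics/{n}0.png",p);np.save(f"{n}0.npy",d)
    m=arm.camera_model(n);print(n,np.round(m["mtx"],1).tolist(),np.round(m["camera_from_world"],3).tolist())
E
```

```text
pics
{'t': 0.0, 'q': [-0.951, 0.359, 0.011, -0.0, -1.224, -0.288], 'qd': [-0.002, -0.0, 0.0, 0.001, -0.002, -0.001], 'joint_efforts': [-0.001, -58.272, 29.304, 6.997, 0.007, -0.0], 'eef_pos': [0.22, -0.638, 0.195], 'ee_rot': [3.14, -0.0, -2.81], 'force': [0.069, -0.309, 0.01], 'moment': [-0.024, 0.026, 0.053], 'gripper_force': 0.0, 'width': 0.088}
scene [[477.1, 0.0, 311.0], [0.0, 477.1, 237.0], [0.0, 0.0, 1.0]] [[0.643, -0.766, -0.014, -0.455], [-0.522, -0.425, -0.739, 0.28], [0.56, 0.483, -0.673, 0.645], [0.0, 0.0, 0.0, 1.0]]
top [[556.6, 0.0, 323.6], [0.0, 556.6, 245.3], [0.0, 0.0, 1.0]] [[-0.017, -1.0, -0.003, -0.115], [-0.987, 0.017, -0.159, 0.571], [0.159, 0.001, -0.987, 0.839], [0.0, 0.0, 0.0, 1.0]]
```

View pics/top0.png

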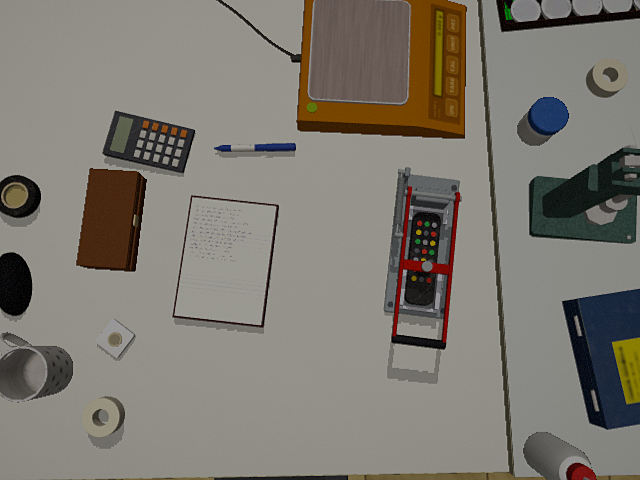

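View pics/scene0.png

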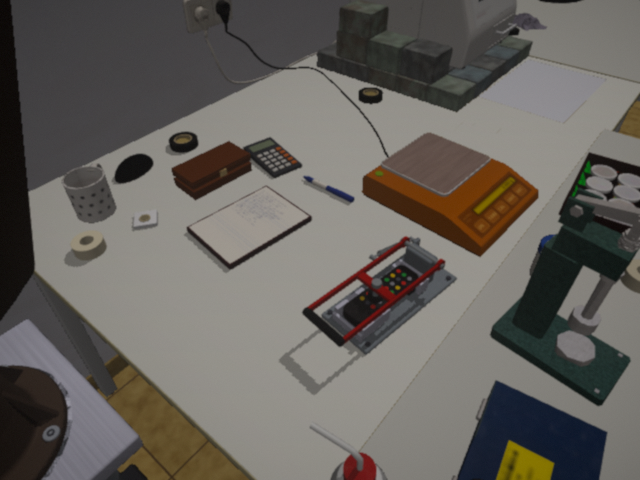

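The top view shows the jig at about (425,260) with its handle at (418,343), and the notebook with corners near (191,196), (278,206), (264,326), (174,318). I'll enlarge the crops to read the points more closely.

```bash
python3 - <<'E'
import cv2
p=cv2.imread("pics/top0.png")
cv2.imwrite("pics/jig.png",cv2.resize(p[155:355,365:485],None,fx=3,fy=3,interpolation=cv2.INTER_CUBIC))
E
```

```text
(no output)
```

View pics/jig.png

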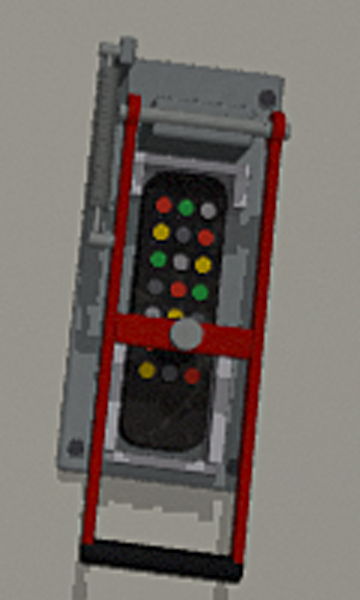

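The crop shows the black bar's ends at (82,553) and (241,571), and the base plate corners at (58,472), (235,487) and (285,77). The remote runs from about (163,447) to (188,173).

```bash
cat > h.py <<'E'
import numpy as np
from station import arm
def ray(n,u,v,z):
    m=arm.camera_model(n);T=np.linalg.inv(m["camera_from_world"])
    d=T[:3,:3]@np.linalg.solve(m["mtx"],[u,v,1]);o=T[:3,3]
    return o+d*(z-o[2])/d[2]
E
python3 - <<'E'
from h import *
d=np.load("top0.npy")
def c(x,y):return 365+x/3-.33,155+y/3-.33
for nm,x,y,z in[("barL",82,553,.062),("barR",241,571,.062),("barmid",161,561,.066),("bNL",58,472,.008),("bNR",235,487,.008),("bFR",285,77,.008),("remN",163,449,.036),("remF",188,173,.036),("hingeL",133,103,.062),("hingeR",279,124,.062)]:
    u,v=c(x,y);print(nm,ray("top",u,v,z).round(4),d[int(v),int(u)])
for u,v in[(191,196),(278,206),(264,326),(174,318)]:print("nb",ray("top",u,v,.01).round(4))
E
```

```text
barL [ 0.4202 -0.2266  0.062 ] 0.84136474
barR [ 0.4098 -0.3065  0.062 ] 0.8362942
barmid [ 0.4155 -0.2657  0.066 ] 0.83795816
bNL [ 0.4631 -0.2215  0.008 ] 0.91046435
bNR [ 0.4534 -0.3169  0.008 ] 0.85469407
bFR [ 0.6817 -0.3567  0.008 ] 0.94769406
remN [ 0.4731 -0.2742  0.036 ] 0.88061553
remF [ 0.6214 -0.2943  0.036 ] 0.9162217
hingeL [ 0.654 -0.262  0.062] 0.87154907
hingeR [ 0.6412 -0.3384  0.062 ] 0.8703654
nb [0.6621 0.0961 0.01  ]
nb [ 0.6423 -0.05    0.01  ]
nb [ 0.4439 -0.0266  0.01  ]
nb [0.4592 0.1194 0.01  ]
```

```bash
cat >> h.py <<'E'
from scipy.spatial.transform import Rotation as Ro
YAW=-7.8; O=np.array([.5475,-.2845,0]); J=Ro.from_euler('z',YAW,degrees=True)
def jig(x,y,z): return O+J.apply([x,y,z])
def tool(yaw_y,lean=0):
    """tool y at world angle yaw_y (deg); lean: tips forward (jig +x) by lean deg"""
    y=np.array([np.cos(np.radians(yaw_y)),np.sin(np.radians(yaw_y)),0])
    l=np.radians(lean); z=J.apply([np.sin(l),0,-np.cos(l)])
    y-=z*(y@z); y/=np.linalg.norm(y)
    return Ro.from_matrix(np.c_[np.cross(y,z),y,z])
def plan(p,R):
    s=arm.get_state(); R0=Ro.from_euler('xyz',s["ee_rot"])
    rv=(R0.inv()*R).as_rotvec(degrees=True)
    print("t",s["t"],"pos",np.round(s["eef_pos"],4),"F",np.round(s["force"],1))
    dp=np.asarray(p)-s["eef_pos"]
    print("turn",rv.round(2),"shift old axes",R0.inv().apply(dp).round(4),"new axes",R.inv().apply(dp).round(4))
E
python3 - <<'E'
from h import *
m=arm.camera_model("scene");T=np.linalg.inv(m["camera_from_world"]);K=m["mtx"]
P=[]
for n in("scene","top"):
    m=arm.camera_model(n);T=np.linalg.inv(m["camera_from_world"]);d=np.load(n+"0.npy")
    v,u=np.indices(d.shape);q=np.stack([u,v,np.ones_like(u)],-1)@np.linalg.inv(m["mtx"]).T*d[...,None]
    P.append((q@T[:3,:3].T+T[:3,3])[d>0])
P=np.vstack(P)
for x in np.arange(.1,.8,.1):
    print(round(x,1),[ (lambda a: round(float(a.max()),2) if len(a) else None)(P[(abs(P[:,0]-x)<.05)&(abs(P[:,1]-y)<.05)][:,2]) for y in np.arange(-.8,.31,.1)])
plan([.4155,-.266,.25],tool(172.2))
E
```

```text
0.1 [None, None, None, None, None, None, 0.0, 0.09, 0.28, 0.02, 0.0, None]
0.2 [None, None, 0.03, 0.33, 0.22, 0.01, 0.0, 0.52, 0.51, 0.16, 0.01, 0.0]
0.3 [None, None, 0.09, 0.18, 0.18, 0.01, 0.01, 0.01, 0.51, 0.01, 0.03, 0.09]
0.4 [None, None, 0.09, 0.09, 0.03, 0.07, 0.07, 0.01, 0.02, 0.0, 0.01, 0.09]
0.5 [None, 0.03, 0.09, 0.09, 0.04, 0.08, 0.07, 0.0, 0.02, 0.02, 0.05, 0.05]
0.6 [None, 0.03, 0.3, 0.3, 0.03, 0.07, 0.07, 0.02, 0.02, 0.02, 0.05, 0.05]
0.7 [None, 0.03, 0.05, 0.1, 0.1, 0.07, 0.05, 0.02, 0.02, 0.02, 0.05, 0.05]
t 0.1 pos [ 0.2197 -0.6377  0.1948] F [ 0.9  0.3 -0.3]
turn [ 8.00e-02  4.00e-02 -6.32e+01] shift old axes [-0.3062  0.2878 -0.0548] new axes [-0.3949 -0.1435 -0.0552]
```

move_arm --rows "0 0 0 0 0 -0.035 0.04;0 0 0 0 0 -0.035 0.04;0 0 0 0 0 -0.035 0.04;0 0 0 -0.04 -0.005 0 0.04;0 0 0 -0.04 -0.005 0 0.04;0 0 0 -0.04 -0.005 0 0.04;0 0 0 -0.04 -0.005 0 0.04;0 0 0 -0.04 -0.005 0 0.04" --squeeze 40

```text
t: 1.1
eef_pos: [0.4182, -0.5961, 0.3001]
ee_rot: [3.141, -0.0, -2.81]
force: [0.4, -0.1, -0.3]
width: 0.0398
gripper_force: 0.0
```

```bash
python3 -c "
from h import *
plan([.4155,-.266,.2],tool(172.2));print(arm.get_state()['q'])"
```

```text
t 1.1 pos [ 0.4182 -0.5961  0.3001] F [ 0.4 -0.1 -0.3]
turn [ 5.000e-02  1.000e-02 -6.319e+01] shift old axes [-0.105   0.3129  0.1004] new axes [-0.3267  0.0475  0.1001]
[-6.92528102e-01  4.12269432e-01  3.23968051e-01 -1.86319245e-04
 -1.48337229e+00 -5.46447053e-01]
```

move_arm --rows "0 0 0 -0.0175 0.0522 0 0.04;0 0 0 -0.0175 0.0522 0 0.04;0 0 0 -0.0175 0.0522 0 0.04;0 0 0 -0.0175 0.0522 0 0.04;0 0 0 -0.0175 0.0522 0 0.04;0 0 0 -0.0175 0.0522 0 0.04;0 0 -10.5 0 0 0.05 0.04;0 0 -10.5 0 0 0.05 0.04"

```text
t: 2.1
eef_pos: [0.4147, -0.2653, 0.2001]
ee_rot: [-3.14, 0.002, -2.435]
force: [1.2, -0.4, -0.1]
width: 0.0402
gripper_force: 0.0
```

move_arm --rows "0 0 -10.5 0 0 0 0.04;0 0 -10.5 0 0 0 0.04;0 0 -10.5 0 0 0 0.04;0 0 -10.5 0 0 0 0.04;0 0 0 0 0 0 0.04"

```text
t: 2.72
eef_pos: [0.4141, -0.2662, 0.2004]
ee_rot: [3.141, 0.0, -1.712]
force: [-0.2, -0.3, -0.8]
width: 0.0397
gripper_force: 0.0
```

```bash
python3 - <<'E'
from h import *
import cv2
plan([.4155,-.266,.1],tool(172.2))
s=arm.get_state();print(s['q'])
p,d=arm.grab_frame("wrist");cv2.imwrite("pics/w1.png",p);np.save("w1.npy",d)
m=arm.camera_model("wrist");np.savez("w1.npz",p=s["eef_pos"],r=s["ee_rot"]);print(m)
E
```

```text
t 2.725 pos [ 0.4141 -0.2662  0.2004] F [-0.2 -0.3 -0.8]
turn [ 0.03  0.01 -0.26] shift old axes [-0.0004 -0.0014  0.1004] new axes [-0.0004 -0.0013  0.1004]
[-1.71317844e-01  5.13887359e-02 -3.71449742e-01 -1.54552936e-04
 -1.14849653e+00  3.06540884e-02]
{'mtx': array([[416.8369511 ,   0.        , 321.20647096],
       [  0.        , 416.8369511 , 246.66085698],
       [  0.        ,   0.        ,   1.        ]]), 'mount': array([[ 2.84513430e-04, -9.52267220e-01, -3.05265559e-01,
         8.27843211e-02],
       [ 9.99999735e-01,  6.63449045e-05,  7.25058134e-04,
         8.91247286e-04],
       [-6.70196279e-04, -3.05265685e-01,  9.52266986e-01,
        -1.89323955e-01],
       [ 0.00000000e+00,  0.00000000e+00,  0.00000000e+00,
         1.00000000e+00]])}
```

View pics/w1.png

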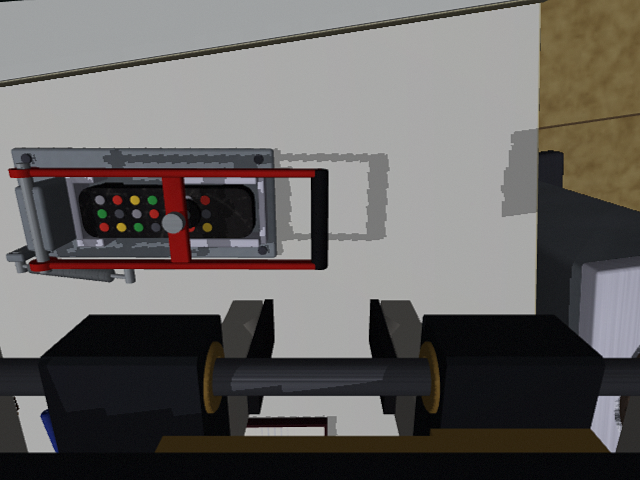

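The wrist view shows the bar running vertically from (320,170) to (320,268). The remote spans (80,212) to (256,210), and the arm lies nearly level in the image.

```bash
cat >> h.py <<'E'
def wray(u,v,z,f):
    a=np.load(f);m=arm.camera_model("wrist");M=m["mount"];R=Ro.from_euler('xyz',a["r"]).as_matrix()
    d=R@M[:3,:3]@np.linalg.solve(m["mtx"],[u,v,1]);o=a["p"]+R@M[:3,3]
    return o+d*(z-o[2])/d[2]
E
python3 - <<'E'
from h import *
for n,u,v,z in[("barA",320,170,.064),("barB",320,268,.064),("remF",80,211,.036),("remN",256,211,.036),("plNA",275,149,.008),("plNB",275,257,.008),("armA far",30,172,.065),("armB far",35,267,.065),("armA nr",313,173,.065),("armB nr",313,265,.065)]:
    w=wray(u,v,z,"w1.npz");print(n,w.round(4),"jig",J.inv().apply(w-O).round(4))
d=np.load("w1.npy");print(d[219,318:328])
E
```

```text
barA [ 0.4081 -0.3065  0.064 ] jig [-0.1351 -0.0407  0.064 ]
barB [ 0.4196 -0.2263  0.064 ] jig [-0.1347  0.0403  0.064 ]
remF [ 0.6196 -0.2972  0.036 ] jig [ 0.0732 -0.0028  0.036 ]
remN [ 0.4686 -0.2758  0.036 ] jig [-0.0793 -0.0021  0.036 ]
plNA [ 0.4465 -0.3235  0.008 ] jig [-0.0948 -0.0523  0.008 ]
plNB [ 0.4642 -0.2227  0.008 ] jig [-0.0909  0.0499  0.008 ]
armA far [ 0.6303 -0.3366  0.065 ] jig [ 0.0891 -0.0403  0.065 ]
armB far [ 0.6537 -0.2607  0.065 ] jig [0.102  0.0379 0.065 ]
armA nr [ 0.4138 -0.3051  0.065 ] jig [-0.1296 -0.0386  0.065 ]
armB nr [ 0.4249 -0.2301  0.065 ] jig [-0.1289  0.0373  0.065 ]
[0.32996163 0.3304784  0.32874334 0.32992    0.3296617  0.3314698
 0.3311931  0.33119357 0.33300167 0.3335749 ]
```

move_arm --rows "0 0 0 0 0 0.04 0.04;0 0 0 0 0 0.04 0.04;0 0 0 0 0 0.04 0.04;0 0 0 0 0 0.029 0.04;0 0 0 0 0 0 0.005;0 0 0 0 0 0 0.005;0 0 0 0 0 0 0.005"

```text
t: 3.65
eef_pos: [0.4154, -0.2666, 0.0531]
ee_rot: [-3.139, -0.0, -1.711]
force: [0.6, -0.2, 0.6]
width: 0.0156
gripper_force: 0.0
```

move_arm --rows "0 0 0 0 0 0 0.005;0 0 0 0 0 0 0.005;0 0 0 0 0 -0.011 0.005;0 0 0 0 -0.001 -0.012 0.005;0 0 0 0 -0.0015 -0.0113 0.005;0 0 0 0 -0.002 -0.0113 0.005;0 0 0 0 -0.0027 -0.0112 0.005;0 0 0 0 -0.003 -0.0111 0.005"

```text
t: 4.65
eef_pos: [0.4247, -0.2678, 0.1204]
ee_rot: [-3.141, -0.0, -1.71]
force: [0.9, -0.5, -0.2]
width: 0.0051
gripper_force: 0.0
```

```bash
python3 - <<'E'
from h import *
import cv2
s=arm.get_state();p,d=arm.grab_frame("wrist");q,_=arm.grab_frame("scene")
np.savez("w2.npz",p=s["eef_pos"],r=s["ee_rot"])
cv2.imwrite("pics/w2.png",np.hstack([cv2.resize(p,(480,360)),q[220:400,260:420].repeat(2,0).repeat(2,1)]))
print(s)
E
```

```text
{'t': 4.65, 'q': array([-1.70602823e-01,  1.39566575e-01, -4.69523115e-01,  2.42119262e-05,
       -9.61558678e-01,  3.11459928e-02]), 'qd': array([ 0.00177522, -0.0566381 ,  0.16048919, -0.00174436, -0.22228409,
       -0.00124437]), 'joint_efforts': array([-3.56914464e-02, -3.68936849e+01,  2.50431097e+01,  6.09372810e+00,
        3.87136750e-01,  2.42255905e-03]), 'eef_pos': array([ 0.42468417, -0.26779721,  0.12037775]), 'ee_rot': array([-3.14144539e+00, -2.44557898e-05, -1.71023931e+00]), 'force': array([ 0.90441388, -0.48313762, -0.23387461]), 'moment': array([ 0.01207618,  0.01959779, -0.03649768]), 'gripper_force': 0.0, 'width': 0.005073730803227013}
```

View pics/w2.png

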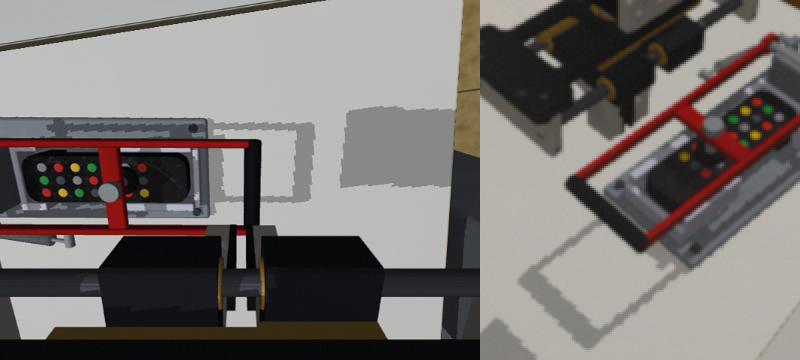

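The grip slipped or missed: the bar is still closed at about (253,185) in the left half, with the fingers directly above it. I'll retry deeper, with more squeeze, and check the grip before lifting.

move_arm --rows "0 0 0 0 0 0 0.04;0 0 0 0 0.005 0 0.04;0 0 0 0 0.005 0 0.04;0 0 0 0 0 0 0.04" --squeeze 60

```text
t: 5.25
eef_pos: [0.4139, -0.2663, 0.1195]
ee_rot: [3.141, 0.0, -1.71]
force: [1.0, -1.1, 0.0]
width: 0.0377
gripper_force: 0.0
```

move_arm --rows "0 0 0 0 0 0.04 0.04;0 0 0 0 0 0.04 0.04;0 0 0 0 0 0 0.005;0 0 0 0 0 0 0.005;0 0 0 0 0 0 0.005;0 0 0 0 0 0 0.005;0 0 0 0 0 0 0.005"

```text
t: 6.12
eef_pos: [0.4149, -0.2665, 0.0402]
ee_rot: [-3.14, -0.0, -1.71]
force: [-0.2, -0.3, 0.3]
width: 0.0051
gripper_force: 0.0
```

```bash
python3 - <<'E'
from h import *
import cv2
s=arm.get_state();p,d=arm.grab_frame("wrist");q,_=arm.grab_frame("scene")
np.savez("w3.npz",p=s["eef_pos"],r=s["ee_rot"])
cv2.imwrite("pics/w3.png",np.hstack([cv2.resize(p,(480,360)),q[220:400,260:420].repeat(2,0).repeat(2,1)]))
E
```

```text
(no output)
```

View pics/w3.png

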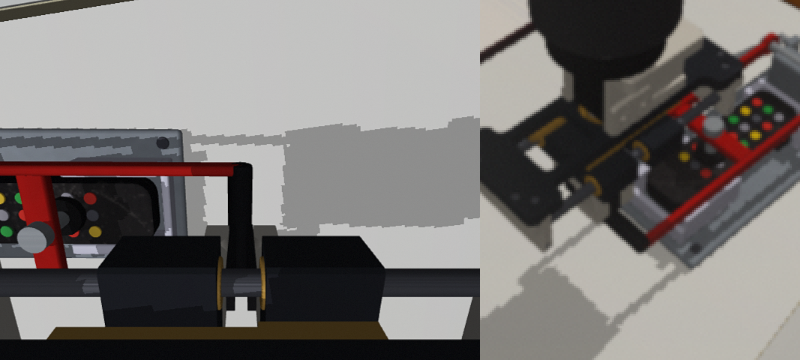

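The bar appears to run in between the fingers at (240,230) in the left half, even though the width reads 5 mm. A small trial lift will show whether it is caught.

move_arm --rows "0 0 0 0 0 -0.006 0.005;0 0 0 0 0 -0.006 0.005;0 0 0 0 0 0 0.005"

```text
t: 6.6
eef_pos: [0.4151, -0.2665, 0.0523]
ee_rot: [-3.14, -0.0, -1.71]
force: [0.5, -0.3, -0.5]
width: 0.0056
gripper_force: 0.0
```

```bash
python3 - <<'E'
from h import *
d=np.load("w1.npy");m=arm.camera_model("wrist");M=m["mount"]
def pt(u,v):
    q=np.linalg.solve(m["mtx"],[u,v,1])*d[v,u]; return (M[:3,:3]@q+M[:3,3]).round(4)
for u,v in[(245,304),(260,304),(268,304),(271,304),(372,304),(385,304),(400,304),(268,380),(375,380),(150,330),(240,360),(320,360)]:print(u,v,d[v,u].round(4),pt(u,v))
s=arm.get_state();print(arm.finger_overhang)
d,=[arm.grab_frame("wrist")[1]]
for u,v in[(305,330),(312,330),(320,330),(328,330),(335,330),(320,300),(320,270),(320,250),(320,235),(320,360),(290,320),(350,320)]:print(u,v,d[v,u].round(4),pt(u,v))
E
```

```text
245 304 0.1647 [ 0.0109 -0.0291 -0.0394]
260 304 0.1656 [ 0.0105 -0.0233 -0.0386]
268 304 0.1674 [ 0.0097 -0.0204 -0.0369]
271 304 0.1683 [ 0.0094 -0.0193 -0.0361]
372 304 0.169 [ 0.0091  0.0216 -0.0355]
385 304 0.1657 [ 0.0105  0.0264 -0.0385]
400 304 0.1635 [ 0.0114  0.0319 -0.0405]
268 380 0.0875 [ 0.0294 -0.0102 -0.1145]
375 380 0.0869 [ 0.0298  0.0122 -0.1151]
150 330 0.0894 [ 0.0384 -0.0358 -0.1096]
240 360 0.0907 [ 0.0316 -0.0167 -0.1105]
320 360 0.0918 [ 0.031   0.0007 -0.1095]
0.008
305 330 0.1473 [ 0.0098 -0.0047 -0.0581]
312 330 0.1492 [ 0.0088 -0.0023 -0.0563]
320 330 0.192 [-0.0124  0.0005 -0.0182]
328 330 0.1685 [-0.0008  0.0038 -0.0391]
335 330 0.148 [ 0.0094  0.0059 -0.0574]
320 300 0.1893 [ 0.0019  0.0005 -0.0165]
320 270 0.1836 [ 0.0169  0.0005 -0.0176]
320 250 0.1818 [ 0.0259  0.0005 -0.0167]
320 235 0.1793 [ 0.0328  0.0005 -0.0171]
320 360 0.0896 [ 0.0322  0.0007 -0.1114]
290 320 0.0944 [ 0.0382 -0.0061 -0.1045]
350 320 0.0931 [ 0.0388  0.0074 -0.1057]
```

The depth shows the fingertips about 34 mm behind the reported TCP, not 8 mm ahead of it. The bar and body distances agree with that, so the fingers were simply closing above the bar. From here I use tips at −0.034 and the grasp point at −0.053 along tool z.

move_arm --rows "0 0 0 0 0 0 0.04;0 0 0 0 0 0 0.04;0 0 0 0 0.001 0 0.04;0 0 0 0 0 0.024 0.04;0 0 0 0 0 0.023 0.04;0 0 0 0 0 0 0.01;0 0 0 0 0 0 0.01;0 0 0 0 0 0 0.01"

```text
t: 7.65
eef_pos: [0.415, -0.2665, 0.0056]
ee_rot: [-3.139, -0.0, -1.71]
force: [11.6, -1.5, -6.3]
width: 0.0154
gripper_force: 5.3
```

move_arm --rows "0 0 0 0 0 0 0.01;0 0 0 0 0 -0.004 0.01;0 0 0 0 0 -0.004 0.01"

```text
t: 8.02
eef_pos: [0.4162, -0.2667, 0.0134]
ee_rot: [-3.137, -0.0, -1.71]
force: [8.4, -2.7, -9.4]
width: 0.0123
gripper_force: 60.0
```

move_arm --rows "0 0 0 0 -0.0009 -0.0138 0.01;0 0 0 0 -0.0017 -0.0137 0.01;0 0 0 0 -0.0025 -0.0136 0.01;0 0 0 0 -0.0033 -0.0134 0.01;0 0 0 0 -0.0041 -0.0131 0.01;0 0 0 0 -0.0049 -0.0129 0.01;0 0 0 0 -0.0057 -0.0126 0.01;0 0 0 0 -0.0064 -0.0122 0.01"

```text
t: 9.02
eef_pos: [0.4435, -0.2706, 0.1183]
ee_rot: [-3.14, -0.0, -1.71]
force: [7.1, -4.9, -11.4]
width: 0.0125
gripper_force: 60.0
```

move_arm --rows "0 0 0 0 -0.0071 -0.0118 0.01;0 0 0 0 -0.0078 -0.0113 0.01;0 0 0 0 -0.0085 -0.0108 0.01;0 0 0 0 -0.0092 -0.0103 0.01;0 0 0 0 -0.0098 -0.0097 0.01;0 0 0 0 -0.0103 -0.0091 0.01;0 0 0 0 -0.0109 -0.0085 0.01;0 0 0 0 -0.0085 -0.006 0.01"

```text
t: 10.02
eef_pos: [0.5136, -0.2809, 0.1983]
ee_rot: [3.141, -0.001, -1.71]
force: [-4.5, -0.5, 8.5]
width: 0.0125
gripper_force: 60.0
```

move_arm --rows "0 0 0 0 0 0 0.045;0 0 0 0 0 0 0.045;0 0 0 0 0 0 0.045;0 0 0 0 0 -0.02 0.045;0 0 0 0 0 -0.03 0.045;0 0 0 0 0.03 -0.03 0.045;0 0 0 0 0.05 0 0.07;0 0 0 0 0.06 0 0.07"

```text
t: 11.02
eef_pos: [0.3735, -0.2603, 0.2744]
ee_rot: [3.139, 0.001, -1.71]
force: [-0.6, 0.1, 0.7]
width: 0.0598
gripper_force: 0.0
```

```bash
python3 - <<'E'
from h import *
import cv2
s=arm.get_state();p,d=arm.grab_frame("wrist");q,_=arm.grab_frame("scene")
np.savez("w4.npz",p=s["eef_pos"],r=s["ee_rot"]);cv2.imwrite("pics/w4raw.png",p)
cv2.imwrite("pics/w4.png",np.hstack([cv2.resize(p,(480,360)),q[170:350,280:440].repeat(2,0).repeat(2,1)]))
print(s["eef_pos"],s["q"])
E
```

```text
[ 0.37351718 -0.26030717  0.27440134] [-1.74263915e-01 -5.77618643e-02 -3.10583827e-01 -4.97025854e-04
 -1.32070175e+00  3.50380941e-02]
```

View pics/w4.png

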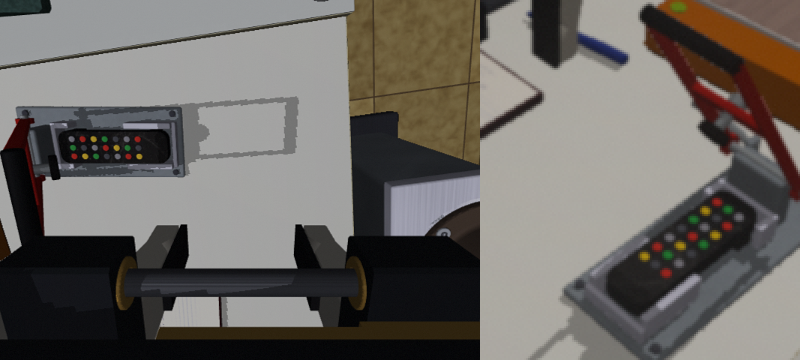

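Both views show the clamp standing open by itself, with the remote uncovered from about (59,147) to (170,146) in the left half. Next I turn the tool 90° about its axis, lean it 40°, and refine the remote's position.

```bash
python3 - <<'E'
from h import *
import cv2
p=cv2.imread("pics/w4raw.png")
c=p[120:260,10:270];cv2.imwrite("pics/w4c.png",cv2.resize(c,None,fx=3,fy=3,interpolation=cv2.INTER_CUBIC))
plan(jig(-.056,0,.15),tool(82.2,40))
E
```

```text
t 11.125 pos [ 0.3701 -0.2598  0.2756] F [1.5 0.8 0.7]
turn [ 31.29 -31.32  85.73] shift old axes [ 0.     -0.1232  0.1255] new axes [-0.0136 -0.0004  0.1753]
```

View pics/w4c.png

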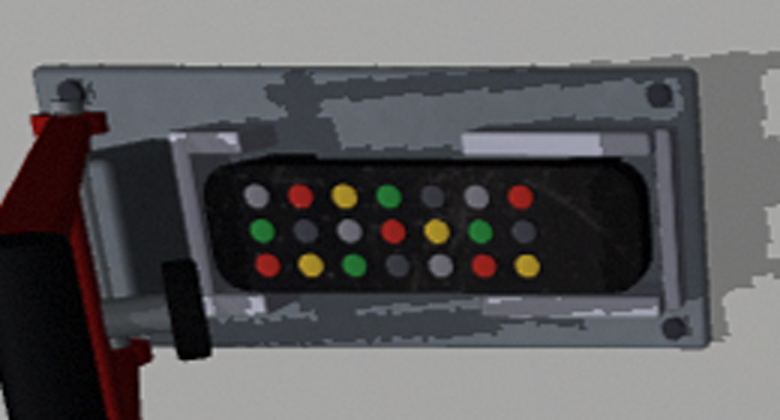

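move_arm --rows "0 0 10.2 0 0 0 0.062;0 0 10.2 0 0 0 0.062;0 0 10.2 0 0 0 0.062;0 0 10.2 0 0 0 0.062;0 0 10.2 0 0 0 0.062;0 0 10.2 0 0 0 0.062;0 0 10.2 0 0 0 0.062;0 0 10.2 0 0 0 0.062"

```text
t: 12.12
eef_pos: [0.3746, -0.2605, 0.2746]
ee_rot: [3.141, -0.002, -3.14]
force: [0.2, 0.2, -0.2]
width: 0.0618
gripper_force: 0.0
```

```bash
python3 - <<'E'
from h import *
f=lambda n,x,y,z:print(n,J.inv().apply(wray(10+x/3-.33,120+y/3-.33,z,"w4.npz")-O).round(4))
for a in[("remF",205,225,.036),("remN",651,225,.036),("remTop",430,158,.036),("remBot",428,293,.036),("plNA",697,68,.008),("plNB",709,347,.008),("plFA",35,67,.008),("winN A",462,140,.034),("winF A",240,140,.034)]:f(*a)
plan(jig(-.056,0,.15),tool(82.2,40))
E
```

```text
remF [ 0.0745 -0.0042  0.036 ]
remN [-0.0791 -0.0036  0.036 ]
remTop [-0.0058 -0.0269  0.036 ]
remBot [0.0008 0.0202 0.036 ]
plNA [-0.0931 -0.0545  0.008 ]
plNB [-0.0914  0.0483  0.008 ]
plFA [ 0.1407 -0.0555  0.008 ]
winN A [-0.0166 -0.0326  0.034 ]
winF A [ 0.0586 -0.0329  0.034 ]
t 12.125 pos [ 0.3746 -0.2605  0.2746] F [ 0.2  0.2 -0.2]
turn [  2.79 -40.07   7.53] shift old axes [-0.1176 -0.0166  0.1243] new axes [-0.0107 -0.0003  0.1716]
```

move_arm --rows "0.7 -10 1.9 0 0 0 0.062;0.7 -10 1.9 0 0 0 0.062;0.7 -10 1.9 0 0 0 0.062;0.7 -10 1.9 0 0 0 0.062;0 0 0 0 0 0 0.062"

```text
t: 12.75
eef_pos: [0.3718, -0.2598, 0.2727]
ee_rot: [3.14, 0.699, 3.007]
force: [-0.4, -0.8, 0.7]
width: 0.0619
gripper_force: 0.0
```

```bash
sed -i 's/O=np.array(.*\]); J/O=np.array([.5451,-.2872,0]); J/' h.py; cat >> h.py <<'E'
def tip(p,R,off=-.0345): return np.asarray(p)-R.apply([0,0,off])
E
python3 - <<'E'
from h import *
R=tool(82.2,40);z=R.apply([0,0,1])
plan(tip(jig(.010,0,.026)-.1*z,R),R);print(arm.get_state()["q"])
E
```

```text
t 12.75 pos [ 0.3718 -0.2598  0.2727] F [-0.4 -0.8  0.7]
turn [0.19 0.05 0.08] shift old axes [ 0.0167 -0.0044  0.2426] new axes [ 0.0165 -0.0036  0.2427]
[-0.25657287 -0.4762192  -0.74233364 -0.14023559 -0.61416017 -1.36209282]
```

move_arm --rows "0 0 0 0.0033 -0.0008 0.04 0.062;0 0 0 0.0033 -0.0008 0.04 0.062;0 0 0 0.0033 -0.0008 0.04 0.062;0 0 0 0.0033 -0.0008 0.04 0.062;0 0 0 0.0033 -0.0008 0.04 0.062;0 0 0 0 0 0.043 0.062;0 0 0 0 0 0 0.062"

```text
t: 13.62
eef_pos: [0.5186, -0.2838, 0.0743]
ee_rot: [3.138, 0.692, 3.008]
force: [-0.3, 0.2, 0.1]
width: 0.0618
gripper_force: 0.0
```

```bash
python3 - <<'E'
from h import *
import cv2
R=tool(82.2,40)
plan(tip(jig(.010,0,.026),R),R)
s=arm.get_state();p,d=arm.grab_frame("wrist");q,_=arm.grab_frame("scene")
np.savez("w5.npz",p=s["eef_pos"],r=s["ee_rot"]);np.save("w5.npy",d)
cv2.imwrite("pics/w5.png",np.hstack([cv2.resize(p,(480,360)),q[170:350,280:440].repeat(2,0).repeat(2,1)]))
E
```

```text
t 13.625 pos [ 0.5186 -0.2838  0.0743] F [-0.3  0.2  0.1]
turn [ 0.3  -0.34  0.11] shift old axes [ 0.0023 -0.0003  0.0952] new axes [0.0029 0.0002 0.0951]
```

View pics/w5.png

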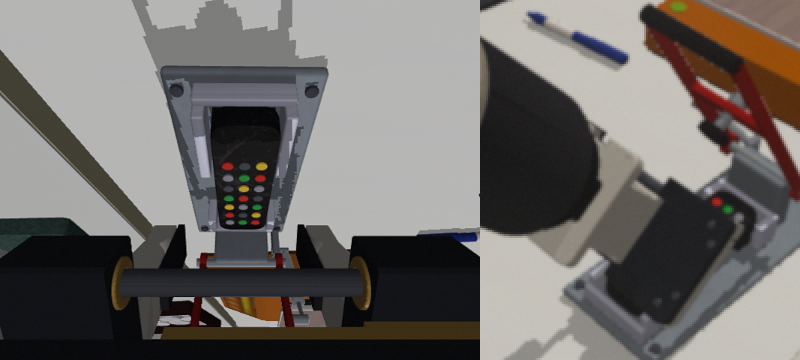

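The remote's axis runs from (247,110) to (241,225) and the fingers' midline is at 240, so the tool is centred. Going in.

move_arm --rows "0 0 0 0.0012 0 0.03 0.062;0 0 0 0.0012 0 0.03 0.062;0 0 0 0 0 0.02 0.062;0 0 0 0 0 0.015 0.062;0 0 0 0 0 0 0.062"

```text
t: 14.35
eef_pos: [0.5763, -0.2914, 0.005]
ee_rot: [-3.141, 0.699, 3.011]
force: [0.1, -0.3, -1.0]
width: 0.0619
gripper_force: 0.0
```

```bash
python3 - <<'E'
from h import *
R=tool(82.2,40)
plan(tip(jig(.010,0,.026),R),R)
d=arm.grab_frame("wrist")[1];m=arm.camera_model("wrist");M=m["mount"];s=arm.get_state();Rw=Ro.from_euler('xyz',s["ee_rot"])
for u,v in[(230,306),(240,306),(403,306),(415,306),(320,300),(290,290),(350,290),(320,240),(322,220)]:
    q=M[:3,:3]@(np.linalg.solve(m["mtx"],[u,v,1])*d[v,u])+M[:3,3];print(u,v,q.round(4),J.inv().apply(Rw.apply(q)+s["eef_pos"]-O).round(4))
E
```

```text
t 14.35 pos [ 0.5763 -0.2914  0.005 ] F [ 0.1 -0.3 -1. ]
turn [0.2  0.07 0.25] shift old axes [ 0.003  -0.      0.0046] new axes [ 0.003  -0.      0.0047]
230 306 [ 0.0118 -0.0354 -0.0415] [-0.0043 -0.0356  0.0297]
240 306 [ 0.0099 -0.0323 -0.0377] [-0.0004 -0.0325  0.0279]
403 306 [ 0.0172  0.0299 -0.0527] [-0.016   0.0296  0.0347]
415 306 [ 0.0115  0.0371 -0.041 ] [-0.0041  0.0369  0.0294]
320 300 [ 0.0232 -0.0001 -0.0606] [-0.0255 -0.0004  0.0369]
290 290 [ 0.0307 -0.0095 -0.0691] [-0.0367 -0.0099  0.0386]
350 290 [ 0.0288  0.0096 -0.065 ] [-0.0327  0.0093  0.0366]
320 240 [ 0.0519 -0.0001 -0.085 ] [-0.0632 -0.0006  0.0371]
322 220 [ 0.0584  0.0005 -0.0897] [-0.0712 -0.0001  0.0365]
```

move_arm --rows "0 0 0 0.0025 0 0.0045 0.062;0 0 0 0 0 0 0.035;0 0 0 0 0 0 0.035;0 0 0 0 0 0 0.035;0 0 0 0 0 0 0.035;0 0 0 0 0 0 0.035" --squeeze 20

```text
t: 15.15
eef_pos: [0.5773, -0.2916, -0.0001]
ee_rot: [-3.141, 0.7, 3.011]
force: [-3.9, 1.8, 5.4]
width: 0.0451
gripper_force: 20.0
```

move_arm --rows "0 0 0 -0.0026 0 -0.0031 0.035;0 0 0 -0.0039 0 -0.0046 0.035;0 0 0 -0.0039 0 -0.0046 0.035;0 0 0 -0.0039 0 -0.0046 0.035;0 0 0 -0.0039 0 -0.0046 0.035;0 0 0 0 0 0 0.035"

```text
t: 15.9
eef_pos: [0.5776, -0.2914, 0.0281]
ee_rot: [-3.14, 0.7, 3.012]
force: [-0.3, 1.1, -1.5]
width: 0.0449
gripper_force: 20.0
```

```bash
python3 - <<'E'
from h import *
import cv2
s=arm.get_state();print(s["eef_pos"],s["force"])
p,d=arm.grab_frame("wrist");q,_=arm.grab_frame("scene");m=arm.camera_model("wrist");M=m["mount"];Rw=Ro.from_euler('xyz',s["ee_rot"])
for u,v in[(320,300),(320,270),(320,240),(322,200),(322,180),(322,160),(322,140),(290,250),(350,250)]:
    w=M[:3,:3]@(np.linalg.solve(m["mtx"],[u,v,1])*d[v,u])+M[:3,3];print(u,v,J.inv().apply(Rw.apply(w)+s["eef_pos"]-O).round(4))
cv2.imwrite("pics/w6.png",np.hstack([cv2.resize(p,(480,360)),q[170:350,280:440].repeat(2,0).repeat(2,1)]))
E
```

```text
[ 0.57763559 -0.29141383  0.02805768] [-0.2682043   1.07429175 -1.46956494]
320 300 [-0.038  -0.0002  0.066 ]
320 270 [-0.053  -0.0003  0.0639]
320 240 [-0.0689 -0.0003  0.0644]
322 200 [-0.0733  0.0001  0.0557]
322 180 [-0.0728  0.0001  0.0488]
322 160 [-0.0468  0.0004  0.0168]
322 140 [-0.0573  0.0003  0.0182]
290 250 [-0.0648 -0.0078  0.0648]
350 250 [-0.0645  0.0072  0.0646]
```

View pics/w6.png

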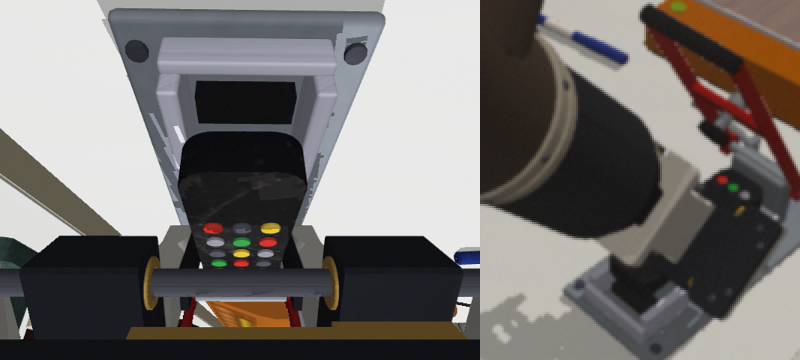

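Keys are up and the remote is level in the fingers, with its top at z≈0.065 and its near end at (243,150). Drawing it back, then across.

move_arm --rows "0 0 0 0.0166 0 -0.027 0.035;0 0 0 0.0166 0 -0.027 0.035;0 0 0 0.0166 0 -0.027 0.035;0 0 0 0.0166 0 -0.027 0.035;0 0 0 0 0.04 0 0.035;0 0 0 0 0.045 0 0.035;0 0 0 0 0.045 0 0.035;0 0 0 0 0.045 0 0.035"

```text
t: 17.0
eef_pos: [0.4774, -0.119, 0.0369]
ee_rot: [3.107, 0.736, 3.012]
force: [-0.7, 0.3, -3.3]
width: 0.0445
gripper_force: 20.0
```

```bash
python3 - <<'E'
from h import *
plan([.584,.031,.03],tool(83.2,40)); print(arm.get_state()["q"],arm.get_state()["width"])
E
```

```text
t 17.0 pos [ 0.4774 -0.119   0.0369] F [-0.7  0.3 -3.3]
turn [ 2.22  2.19 -0.46] shift old axes [-0.0592  0.1603  0.0687] new axes [-0.063   0.1623  0.0601]
[-0.08198241  0.04573295 -0.78686384 -1.13687169 -0.00300694 -0.4694681 ] 0.04450297622557947
```

The wrist passed near its singularity (q5≈0), so the tool tilted about 2° and ended lower than commanded. The remote is still clear of everything, so I continue gently and correct the tilt.

move_arm --rows "0 0 0 -0.006 0.01 -0.008 0.035;0 0 0 -0.01 0.025 0.004 0.035;0.4 0.4 0 -0.01 0.025 0.008 0.035;0.4 0.4 0 -0.01 0.025 0.008 0.035;0.4 0.4 0 -0.01 0.025 0.008 0.035;0.4 0.4 0 -0.01 0.025 0.008 0.035;0.4 0.4 0 -0.01 0.02 0.008 0.035;0 0 0 0 0 0 0.035"

```text
t: 18.0
eef_pos: [0.5669, 0.0196, 0.0326]
ee_rot: [3.132, 0.74, 3.008]
force: [-0.4, -0.4, -1.7]
width: 0.0447
gripper_force: 20.0
```

```bash
python3 - <<'E'
from h import *
plan([.584,.031,.03],tool(83.2,40)); print(arm.get_state()["q"],arm.get_state()["width"])
E
```

```text
t 18.0 pos [0.5669 0.0196 0.0326] F [-0.4 -0.4 -1.7]
turn [ 0.64  2.38 -0.65] shift old axes [-0.0096  0.0135  0.0124] new axes [-0.0103  0.0135  0.0119]
[-0.12254109  0.16466196 -0.66759404 -2.04614538 -0.00258838  0.46701611] 0.04472255256967117
```

The wrist is sitting on its q5 limit. I'll fit a quick kinematic model from the recorded poses to find a branch that lays the remote level.

```bash
cat > fk.py <<'E'
from h import *
from scipy.optimize import least_squares
Q=np.array([[-.951,.359,.0115,0,-1.224,-.288],[-.692528,.412269,.323968,-.000186,-1.483372,-.546447],[-.171318,.0513887,-.37145,-.000155,-1.148497,.030654],
[-.170603,.1395666,-.469523,0,-.961559,.031146],[-.256573,-.476219,-.742334,-.140236,-.61416,-1.362093],[-.081982,.045733,-.786864,-1.136872,-.003007,-.469468],[-.122541,.164662,-.667594,-2.046145,-.002588,.467016]])
P=np.array([[.220,-.638,.195],[.4182,-.5961,.3001],[.4141,-.2662,.2004],[.42468,-.2678,.12038],[.3718,-.2598,.2727],[.4774,-.119,.0369],[.5669,.0196,.0326]])
E=np.array([[3.14,0,-2.81],[3.141,0,-2.81],[3.141,0,-1.712],[-3.1414,0,-1.71024],[3.14,.699,3.007],[3.107,.736,3.012],[3.132,.74,3.008]])
def fk(q,k,s4=1,s6=1):
    h,a,f,r0,e,d,t,g=k
    R=Ro.from_euler('z',q[0]);p=R.apply([r0,0,h])
    R=R*Ro.from_euler('y',q[1]);p=p+R.apply([0,0,a])
    R=R*Ro.from_euler('y',-q[2]);p=p+R.apply([f,0,e])
    R=R*Ro.from_euler('x',s4*q[3]);p=p+R.apply([0,d,0])
    R=R*Ro.from_euler('y',-q[4]);p=p+R.apply([t,0,g])
    return p,R*Ro.from_euler('x',s6*q[5])
def fit():
    best=None
    for s4 in(1,-1):
      for s6 in(1,-1):
        C=[fk(q,np.zeros(8),s4,s6)[1].inv()*Ro.from_euler('xyz',e) for q,e in zip(Q,E)]
        sp=max((C[0].inv()*c).magnitude() for c in C)
        r=least_squares(lambda k:np.ravel([fk(q,k,s4,s6)[0]-p for q,p in zip(Q,P)]),[.2,.4,.4,0,0,-.19,.3,0])
        c=(sp,abs(r.fun).max(),s4,s6,r.x,C[0])
        if best is None or c[0]+c[1]<best[0]+best[1]:best=c
    return best
E
python3 - <<'E'
from fk import *
sp,err,s4,s6,k,C=fit();print(sp,err,s4,s6,k.round(4))
lo=np.array([-3.07,-1.43,-1.02,-3.03,-3.05,-3.03]);hi=np.array([3.07,2.12,1.25,1.67,0,3.03])
rng=np.random.default_rng(0);q0=arm.get_state()["q"]
for yy in(83.2,):
  for z in(.03,-.006):
    for flip in(0,180):
      T=tool(yy+flip,40)
      sol={}
      for i in range(60):
        x0=rng.uniform(lo,hi) if i else np.clip(q0,lo+1e-3,hi-1e-3)
        def f(q):
            p,R=fk(q,k,s4,s6);return np.r_[(p-[.584,.031,z])*3,((R*C).inv()*T).as_rotvec()]
        r=least_squares(f,x0,bounds=(lo,hi))
        if abs(r.fun).max()<.02: sol[tuple(r.x.round(1))]=(r.x.round(3),abs(r.fun).max().round(4))
      print(yy,z,flip);[print("  ",*v) for v in sol.values()]
E
```

```text
0.0016134712062869613 0.00026296531928954314 -1 -1 [ 1.989e-01  6.016e-01  4.636e-01 -0.000e+00 -1.000e-04 -1.917e-01
  4.090e-01  0.000e+00]
83.2 0.03 0
   [-0.233  0.204 -0.726 -2.415 -0.083  0.934] 0.007
83.2 0.03 180
   [-0.232  0.204 -0.725 -2.409 -0.083 -2.216] 0.0076
83.2 -0.006 0
   [-0.116  0.264 -0.626 -2.101 -0.     0.528] 0.0176
   [-0.358  0.325 -0.896 -2.736 -0.364  1.374] 0.0
83.2 -0.006 180
   [-0.358  0.325 -0.893 -2.727 -0.361 -1.777] 0.0
   [-0.114  0.264 -0.625 -2.094 -0.    -2.621] 0.0172
```

The model fits to 0.3 mm, and the level pose is reachable by carrying on in this branch. Correcting to the hover pose.

move_arm --rows "0.1 0.4 -0.1 -0.0017 0.0023 0.002 0.035;0.1 0.4 -0.1 -0.0017 0.0023 0.002 0.035;0.1 0.4 -0.1 -0.0017 0.0023 0.002 0.035;0.1 0.4 -0.1 -0.0017 0.0023 0.002 0.035;0.1 0.4 -0.1 -0.0017 0.0023 0.002 0.035;0.1 0.4 -0.1 -0.0017 0.0023 0.002 0.035;0 0 0 0 0 0 0.035"

```text
t: 18.88
eef_pos: [0.5826, 0.0329, 0.0262]
ee_rot: [-3.127, 0.703, 3.022]
force: [-0.4, -0.2, -1.5]
width: 0.0445
gripper_force: 20.0
```

```bash
python3 - <<'E'
from h import *
import cv2
plan([.584,.031,-.005],tool(83.2,40)); s=arm.get_state();print(s["q"],s["width"])
for n in("top","scene"):
    p,d=arm.grab_frame(n);cv2.imwrite(f"pics/{n}7.png",p);np.save(n+"7.npy",d)
a=cv2.imread("pics/top7.png")[150:350,140:500];b=cv2.imread("pics/scene7.png")[120:320,150:510]
cv2.imwrite("pics/p7.png",cv2.resize(np.vstack([a,b]),None,fx=1.5,fy=1.5))
E
```

```text
t 18.875 pos [0.5826 0.0329 0.0262] F [-0.4 -0.2 -1.5]
turn [-0.23  0.27 -0.02] shift old axes [ 0.019  -0.0013  0.0249] new axes [ 0.0188 -0.0014  0.025 ]
[-0.22300322  0.20659141 -0.71829597 -2.38598475 -0.07601596  0.89594591] 0.044534643611754576
```

View pics/p7.png

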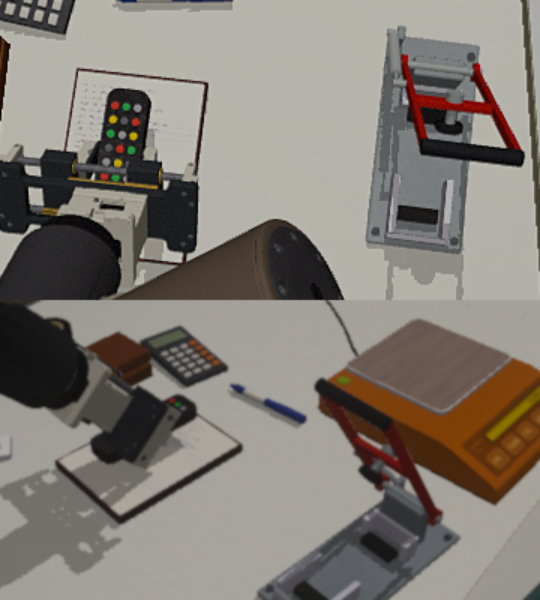

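Top view: the far end of the remote is at about (225,210) in full-frame pixels, over the page with its keys up. The clamp is still open and the jig empty. Checking the margin numerically.

```bash
python3 - <<'E'
from h import *
for z in(.06,.064):print(ray("top",225.5,210,z).round(4))
print(ray("top",140+77/1.5,150+69/1.5,.01),ray("top",140+207/1.5,150+83/1.5,.01))
d=np.load("top7.npy");m=arm.camera_model("top");T=np.linalg.inv(m["camera_from_world"])
for u,v in[(225,214),(224,225),(222,240),(220,255),(216,225),(232,225)]:
    print(u,v,(T[:3,:3]@(np.linalg.solve(m["mtx"],[u,v,1])*d[v,u])+T[:3,3]).round(4))
E
```

```text
[0.6255 0.0288 0.06  ]
[0.6246 0.0281 0.064 ]
[0.6621054  0.09549727 0.01      ] [ 0.6434546  -0.05000352  0.01      ]
225 214 [0.6192 0.0296 0.0596]
224 225 [0.6009 0.0305 0.0626]
222 240 [0.5765 0.0328 0.0655]
220 255 [0.5539 0.0367 0.0598]
216 225 [0.6015 0.0434 0.0606]
232 225 [0.6008 0.018  0.0619]
```

move_arm --rows "-0.1 0.1 0 0.0046 0 0.0054 0.035;-0.1 0.1 0 0.0046 0 0.0054 0.035;0 0 0 0.0046 0 0.0054 0.035;0 0 0 0.0032 0 0.0038 0.035;0 0 0 0 0 0 0.035"

```text
t: 19.6
eef_pos: [0.5834, 0.0299, 0.006]
ee_rot: [-3.139, 0.689, 3.022]
force: [0.5, -0.3, -1.6]
width: 0.0448
gripper_force: 20.0
```

move_arm --rows "0 -0.2 0 0.0025 0 0.003 0.035;0 -0.2 0 0.0025 0 0.003 0.035;0 0 0 0 0 0 0.035"

```text
t: 19.98
eef_pos: [0.5846, 0.0282, 0.0027]
ee_rot: [3.139, 0.69, 3.022]
force: [0.0, -0.4, -2.7]
width: 0.0448
gripper_force: 20.0
```

move_arm --rows "0 0 0 0.001 0 0.0012 0.035;0 0 0 0.001 0 0.0012 0.035;0 0 0 0.001 0 0.0012 0.035;0 0 0 0.001 0 0.0012 0.035"

```text
t: 20.48
eef_pos: [0.5849, 0.0274, -0.0014]
ee_rot: [3.136, 0.687, 3.022]
force: [0.7, -0.6, -0.3]
width: 0.0449
gripper_force: 20.0
```

```bash
python3 -c "
from h import *
plan([.584,.031,-.005],tool(83.2,40));s=arm.get_state();print(s['q'],s['qd'])"
```

```text
t 20.475 pos [ 0.5849  0.0274 -0.0014] F [ 0.7 -0.6 -0.3]
turn [ 0.95 -0.65 -0.03] shift old axes [0.0033 0.0035 0.002 ] new axes [0.0033 0.0035 0.0019]
[-0.11416404  0.26101747 -0.62448627 -2.07564828 -0.00293994  0.50081484] [ 0.00830764  0.01672749  0.00909682  0.03967874  0.00011678 -0.04661975]
```

move_arm --rows "0 0 0 0.001 0 0.0012 0.035;0 0 0 0.001 0 0.0012 0.035;0 0 0 0 0 0 0.035"

```text
t: 20.85
eef_pos: [0.585, 0.0269, -0.0035]
ee_rot: [3.135, 0.685, 3.022]
force: [0.0, 0.2, -0.7]
width: 0.045
gripper_force: 20.0
```

move_arm --rows "0 0 0 0.001 0 0.0012 0.035;0 0 0 0.0007 0 0.0008 0.035;0 0 0 0 0 0 0.035"

```text
t: 21.22
eef_pos: [0.5851, 0.0266, -0.0052]
ee_rot: [3.133, 0.683, 3.022]
force: [0.1, 0.1, -1.1]
width: 0.0447
gripper_force: 20.0
```

move_arm --rows "0 0 0 0.0006 0 0.0008 0.035;0 0 0 0.0006 0 0.0008 0.035;0 0 0 0 0 0 0.035"

```text
t: 21.6
eef_pos: [0.5855, 0.0264, -0.0061]
ee_rot: [3.132, 0.683, 3.022]
force: [-3.6, -0.0, 2.8]
width: 0.0448
gripper_force: 21.3
```

Contact (+2.8 N). Releasing, then backing out along the tool axis.

move_arm --rows "0 0 0 0 0 0 0.05;0 0 0 0 0 0 0.06;0 0 0 0 0 0 0.07;0 0 0 0 0 0 0.07;0 0 0 0 0 -0.006 0.07;0 0 0 0 0 -0.012 0.07;0 0 0 0 0 -0.015 0.07;0 0 0 0 0 -0.015 0.07"

```text
t: 22.6
eef_pos: [0.5535, 0.0341, 0.0205]
ee_rot: [-3.138, 0.697, 3.022]
force: [0.1, -0.1, 0.4]
width: 0.0703
gripper_force: 0.0
```

move_arm --rows "0 0 0 0 0 -0.025 0.07;0 0 0 0 0 -0.03 0.07;0 0 0 0 0 -0.03 0.07;0 0 0 0 0 -0.03 0.07;0 0 0 0 0 0 0.07"

```text
t: 23.22
eef_pos: [0.4829, 0.0655, 0.0779]
ee_rot: [-3.094, 0.739, 3.024]
force: [-0.2, -0.2, 0.6]
width: 0.0698
gripper_force: 0.0
```

```bash
python3 - <<'E'
from h import *
import cv2
for n in("top","scene"):
    p,d=arm.grab_frame(n);cv2.imwrite(f"pics/{n}8.png",p);np.save(n+"8.npy",d)
a=cv2.imread("pics/top8.png")[150:350,140:500];b=cv2.imread("pics/scene8.png")[120:320,150:510]
cv2.imwrite("pics/p8.png",cv2.resize(np.vstack([a,b]),None,fx=1.5,fy=1.5))
E
```

```text
(no output)
```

View pics/p8.png

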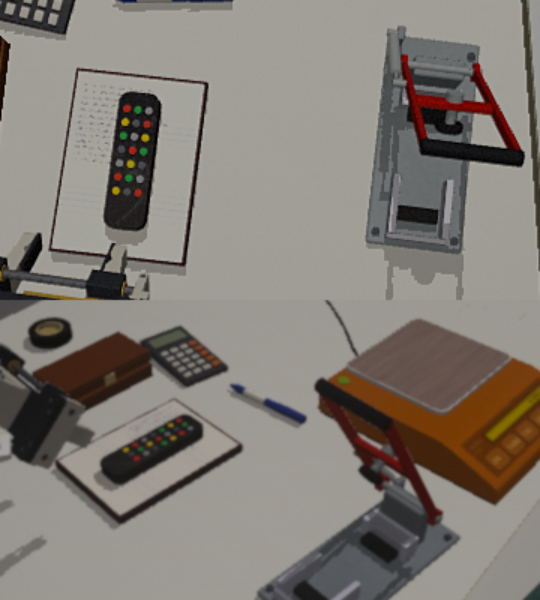

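The remote lies keys up, lengthwise and wholly on the pages, from (140,93) to (126,228). The clamp stands open and the gripper is clear, so I'm handing in.

```bash
python3 -c "
from station import arm
print(arm.job_done())"
```

```text
the job is handed in; nothing more can be done
None
```

The clamp arm stands open and the remote lies keys up, lengthwise and wholly on the notebook's pages; I handed in at about 23 s, but viewed 12 pictures, two over the limit of 10.

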